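Put the short spice jar away in the sliding-cover box

ROBOT

A 7-joint arm with a two-finger parallel gripper is mounted at the origin on the work surface. World frame = base frame: x ahead of the robot, y to its left, z up, the work surface at z = 0. Lengths are in m, angles in rad, forces in N, time in s.
With the tool pointing down it reaches from about 0.4 to 0.85 m from the base axis. Payload 6.9 kg.
Tool frame: the origin (TCP) lies on the centre line of the jaws, within the pads' length; the fingertips stand 11 mm ahead of it and the grasp point (between the pads) lies 8 mm behind it; z points along the fingers, y is the line along which they close (so a half turn about z gives the same grasp; the last joint's range is limited). The gripper opens to 85 mm and grips with 20 to 120 N. Pads are 22 mm wide; open, the fingers measure 114 mm over their backs; the gripper's body (76 mm by 85 mm) begins 54 mm behind the grasp point. The pads swing forward as they close: fully open they stand 13 mm farther back than shut.
Start: joints at [-1.024, 0.507, -0.238, 1.5, 0.126, 1.149, -0.155], TCP at [0.267, 0.565, 0.208] pointing down, gripper open.
Joint ranges: [-3.08, 3.08], [-0.24, 2.05], [-1.43, 1.35], [0, 2.5], [-1.52, 4.66], [0.17, 1.96], [-2.89, 2.89]. Speed limits (rad/s): [2.39, 2.39, 3.14, 3.14, 3.14, 3.14, 3.14].

INTERFACE

Orientations are given as a unit quaternion [w, x, y, z].
In Python, from rig import env gives the robot as it stands.
- The arm moves only by the shell command python3 -m pendant 'ROWS' [FORCE]. ROWS is JSON, a list of rows, each a list of 5 numbers: the closure, from -1 (fully open) to 1 (shut), then the shift along the tool's x, y, z as a fraction of full scale, then the turn about the tool's z as a fraction of full scale. In form: [[grip, tx, ty, tz, twist], ...]. A call has 1 to 5 rows; each row is the pose to reach, as a shift and turn from the pose commanded when the call began, along the tool's axes at that moment; what a row does not reach only later rows make up. Full scale, the value 1, is 100 mm for a shift and 90 degrees for a turn. A row lasts 1/10 s, in which the tool goes at most 50 mm and 8.59 degrees, less where a joint would pass 70% of its speed; a pose out of reach is approached as far as the arm can. A call with a number of a shift or a turn outside -1 to 1 is refused whole. A call with a gripper value outside its range is refused whole. The fingers move at their own pace and stop on an object; FORCE is the grip in N (left out, the last holds). Time passes only in rows, so rows that repeat a pose let the fingers close. It gives the time, the measured TCP pose, the force, the opening and the grip force at its end, in the units of the state.
- env.get_obs(): the state, without advancing time (a new reading comes with each control period).
- env.read_camera(name): name is "scene" or "top" or "wrist"; returns (picture, depth): 420x560x3 uint8, red, green, blue; 420x560 float32, m along the optical axis (not along the pixel's ray), 0 where there is no reading.
- env.calibration(name): a dict with "fx", "fy", "cx", "cy" (pixels), "position" and "rotation" of the camera in the world. Camera axes: x right, y up, looking along -z (the intrinsics and any distortion apply to the point x, -y, -z); pixel columns grow to the right and rows downward; lengths in m; the calibration is good to about 2 mm. A picture is of the moment at which its call begins: read the wrist's pose just before it. calibration takes no time and is no camera call; for the wrist camera it gives the pose at the moment of the call.
- env.sign_off(): hands the job in; it is judged then, once.
The state is a dict: "time_s": time; "joint_positions": joint angles; "joint_velocities": joint speeds; "joint_efforts": joint torques, N m; "tcp_pos": TCP position; "tcp_rot": TCP orientation; "wrist_force": force on the tool from outside, world axes, zero at the start; "torque": the same for the moment, N m; "opening": opening from 0.0 (shut) to 1.0 (fully open); "finger_force": force on a finger pad.
Only numpy, scipy, OpenCV 4.12 (cv2) and the standard library are available. Lean on these libraries where they do the work, as an engineer would, in place of code of your own. Each camera call takes 0.05 s, during which the arm holds its last target. There are 200 camera calls.

TASK

Slide back the cover of the bamboo keeper box, take the short spice jar off the turntable and set it down (do not drop it) upright inside the box, then slide the cover fully shut over it. Leave the tall jar standing where it is.

Things in the scene. Friction and masses are not known exactly. Their poses are not given: they have to be found in the camera images.
- box: Bamboo box fixed to the counter, 104 (x) x 170 (y) x 81 mm high. Origin: centre of underside; y along its length, mostly to the robot's left (yaw within 0.35 rad). Inside 84 x 150 mm, centred on the origin; floor 8 mm, walls 10 mm thick and 81 high, but the +y end 69 so the cover passes over. Cover's top 76.5 mm above the counter, in side grooves; 62 mm clear height inside when shut.
- cover (a joint): Cover's slide along box +y: 0 = shut, 0.14 m = its stop. Bamboo, 91 x 160 x 6 mm, cannot lift off, starts up to 25 mm ajar, drags with 2.5 N, stays where left. Handle: upright ridge on it, 12 mm thick along box y, 50 wide along x, 30 high (76.5 to 106.5 mm above the counter), centred at x = 0, y = joint value in the box's frame.
- short_jar: Short glass jar, dark steel cap, plain label: loose straight cylinder, 43 mm diameter, 55 tall, 0.09-0.15 kg. Origin: centre of underside. Stands with the tall jar and a waisted steel pepper mill (130 tall, 50 wide), about 156 mm between centres, on a dark round wooden turntable (280 across, top 30 mm above the counter) that does not turn.
- tall_jar: Tall glass jar of the same make, 43 mm diameter, 100 tall, loose, too tall for the box; stands on the turntable and is to be left there. Origin: centre of underside.

How it is judged:
On the way, in this order (a step that is already met when the one before it is completed fails the run):
1. the cover is slid back at least 90 mm, the short jar not yet in the box (value of joint cover above 0.09 m and horizontal distance between short_jar and box above 0.1 m), for 0.2 s.
2. the short jar stands upright on the box's floor, the cover still back (z of short_jar in the frame of box below 0.015 m and x of short_jar in the frame of box between -0.042 and 0.042 m and y of short_jar in the frame of box between -0.075 and 0.075 m and angle between short_jar's own z axis and vertical below 0.17 rad and value of joint cover above 0.05 m), for 0.2 s.
At the end, for the whole second after the job is handed in: The cover is shut to within 10 mm of its stop, the short jar stands at rest on the box's floor inside the walls, upright within 10 degrees, and the tall jar still stands upright within 30 mm of where it was (value of joint cover below 0.01 m and z of short_jar in the frame of box below 0.015 m and x of short_jar in the frame of box between -0.042 and 0.042 m and y of short_jar in the frame of box between -0.075 and 0.075 m and angle between each of short_jar, tall_jar's own z axis and vertical below 0.17 rad and linear speed of short_jar below 0.02 m/s and distance of tall_jar from where it was at the start of the episode below 0.03 m); the robot touches nothing.
It fails at once if the short jar is dropped into the box (lands faster than 0.8 m/s) (horizontal distance between short_jar and box below 0.09 m and z of short_jar in the frame of box below 0.03 m and linear speed of short_jar above 0.8 m/s).
It fails at once if the tall jar is knocked over or pushed more than 30 mm (angle between tall_jar's own z axis and vertical above 0.5 rad or distance of tall_jar from where it was at the start of the episode above 0.03 m).
It also fails if it takes over 66 s, if anything falls off the work surface, if the arm or the gripper's body presses on something with over 40 N, if the wrist force passes 120 N, or if a joint passes its speed limit or range.

## Working session

There is one attempt and no reset: what is moved stays moved. The work goes in short steps, Python scripts to look and compute and a shell command to move; the robot and the scene stay as the last step left them, time stands still between calls to the robot, and variables do not carry over. Pictures are saved under pics/ and viewed, at most 10 in all, crops included, and the job is handed in when it is done.

```bash
mkdir -p pics; ls; cat > h.py <<'E'
import numpy as np, cv2
from rig import env
from scipy.spatial.transform import Rotation as R
def snap(n,f):
    c=env.calibration(n); p,d=env.read_camera(n)
    cv2.imwrite('pics/'+f+'.png',p[:,:,::-1]); np.savez('pics/'+f+'.npz',p=p,d=d,**{k:np.array(v) for k,v in c.items() if k in('fx','fy','cx','cy','position','rotation')})
    return c
def cloud(f):
    z=np.load('pics/'+f+'.npz'); d=z['d']; v,u=np.mgrid[:d.shape[0],:d.shape[1]]
    X=np.stack([(u-z['cx'])/z['fx']*d,-(v-z['cy'])/z['fy']*d,-d],-1)
    r=z['rotation']; r=r if r.shape==(3,3) else R.from_quat(r,scalar_first=True).as_matrix()
    return X@r.T+z['position'], d>0, z['p']
E
python3 - <<'E'
from h import *
s=env.get_obs(); print({k:np.round(s[k],3).tolist() for k in('time_s','tcp_pos','tcp_rot','opening')})
for n in('scene','top'):
    c=snap(n,n); print(c)
E
```

```text
pics
{'time_s': 0.0, 'tcp_pos': [0.266, 0.565, 0.207], 'tcp_rot': [-0.0, 0.219, 0.976, -0.001], 'opening': 1.0}
{'fx': 461.80373290775157, 'fy': 461.80373290775157, 'cx': 279.54515955890525, 'cy': 207.53701462078138, 'position': array([ 0.97378404, -0.27919576,  0.7094162 ]), 'rotation': array([0.81735125, 0.26939221, 0.1538693 , 0.48547812])}
{'fx': 505.677098936549, 'fy': 505.677098936549, 'cx': 267.2123006995626, 'cy': 214.62574126227912, 'position': array([ 0.40802608, -0.04728586,  1.05226428]), 'rotation': array([ 0.70612728,  0.0424983 , -0.05512002, -0.7046559 ])}
```

View pics/scene.png

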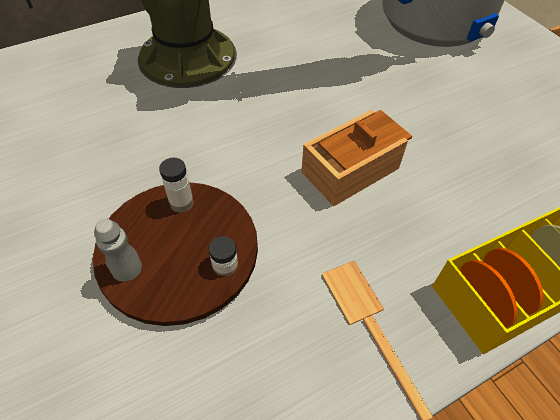

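View pics/top.png

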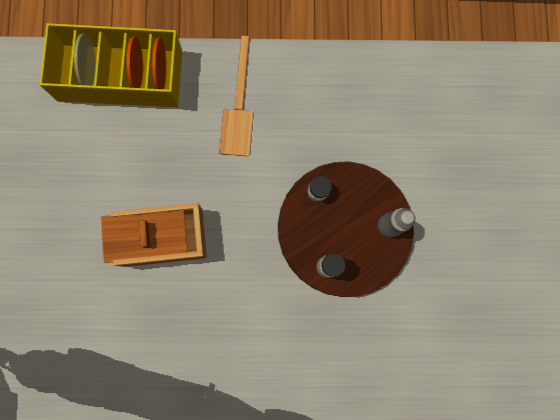

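The scene view shows the short jar at (223,255), the tall jar at (176,185), the mill at (115,250) and the box at (355,155) with its ridge at (364,133). In the top view the short jar's cap is at (319,187), the tall jar's at (332,265), the mill at (400,220), and the ridge at (144,234). I'll measure these from depth.

```bash
python3 - <<'E'
from h import *
for f in('top','scene'):
    X,ok,p=cloud(f); Z=X[...,2]
    def m(lo,hi,u0,u1,v0,v1):
        k=ok&(Z>lo)&(Z<hi); w=np.zeros_like(k); w[v0:v1,u0:u1]=1; return X[k&w]
    W=dict(top=dict(short=(300,340,170,208),tall=(312,350,248,285),box=(90,215,195,275)),scene=dict(short=(200,245,230,280),tall=(155,200,150,215),box=(295,415,105,205)))[f]
    for n,(a,b) in dict(short=(.079,.09),tall=(.124,.136)).items():
        q=m(a,b,*W[n]); (c,r)=cv2.minEnclosingCircle(q[:,:2].astype(np.float32)); print(f,n,len(q),np.round(c,4),round(r,4),q[:,2].max().round(4))
    q=m(.100,.112,*W['box']); print(f,'ridge',len(q),cv2.minAreaRect(q[:,:2].astype(np.float32)),np.median(q[:,2]))
    q=m(.073,.085,*W['box']); print(f,'rim+cover',len(q),cv2.minAreaRect(q[:,:2].astype(np.float32)))
    q=m(.0787,.085,*W['box']); print(f,'rim',len(q),cv2.minAreaRect(q[:,:2].astype(np.float32)))
    q=m(.01,.1,280 if f=='top' else 90,415 if f=='top' else 260,160,300)
E
```

```text
top short 369 [ 0.5998 -0.1689] 0.0215 0.0887
top tall 429 [ 0.4452 -0.1851] 0.0214 0.1339
top ridge 181 ((0.5047030448913574, 0.16838620603084564), (0.049962326884269714, 0.01282726600766182), 6.596205234527588) 0.10520070709555929
top rim+cover 4426 ((0.5056313276290894, 0.15913026034832), (0.10452084988355637, 0.1900801807641983), 6.073336601257324)
top rim 1099 ((0.5056808590888977, 0.15826863050460815), (0.10442006587982178, 0.18814384937286377), 6.084718227386475)
scene short 527 [ 0.6009 -0.1708] 0.0221 0.0882
scene tall 432 [ 0.4472 -0.1867] 0.0225 0.1328
scene ridge 167 ((0.506638765335083, 0.1663215607404709), (0.05205652490258217, 0.014102485962212086), 7.039051532745361) 0.10512116779968583
scene rim+cover 3516 ((0.5067281126976013, 0.15715065598487854), (0.1070362776517868, 0.19314274191856384), 6.470247745513916)
scene rim 986 ((0.5086855292320251, 0.14670678973197937), (0.10650873184204102, 0.17217287421226501), 5.997086524963379)
```

The two cameras agree to about 2 mm and the sizes check out: ridge top 0.105, box 0.104 wide, jar radius 0.0215. Box centre is about (0.507, 0.147), yaw 6.2°, and the cover is about 21 mm ajar. I'll grip the ridge along box y.

```bash
cat >> h.py <<'E'
def go(x,y,z,ya=None):
    "print shift (units of 100 mm) and twist (units of 90 deg) to target; ya = world angle of tool y, deg"
    s=env.get_obs(); M=R.from_quat(s['tcp_rot'],scalar_first=True).as_matrix()
    d=M.T@(np.array([x,y,z])-s['tcp_pos'])*10
    a=np.degrees(np.arctan2(M[1,1],M[0,1])); t=0
    if ya is not None: t=-((ya-a+90)%180-90)/90
    print('t',round(s['time_s'],2),'d',np.round(d,3),'twist',round(t,3),'ang',round(a,1),'op',round(s['opening'],3),'F',np.round(s['wrist_force'],1))
E
python3 -m pendant '[[0,-0.4,-0.25,0,-0.1],[0,-0.8,-0.5,0,-0.19],[0,-1,-0.67,0,-0.28],[0,-1,-0.67,0,-0.35],[0,-1,-0.67,0,-0.35]]' 40
python3 -c "
from h import *
go(.5057,.1674,.16,96.2)"
```

```text
time_s: 0.6
tcp_pos: [0.3292, 0.4609, 0.2079]
tcp_rot: [-0.0, -0.054, 0.999, -0.0]
wrist_force: [-0.9, 0.1, -0.4]
opening: 0.499
finger_force: 0.0
t 0.6 d [-1.437 -3.108  0.48 ] twist 0.0 ang 96.2 op 0.499 F [-0.9  0.1 -0.4]
```

```bash

python3 -m pendant '[[0,-0.24,-0.45,0,0],[0,-0.48,-0.9,0,0],[0,-0.5,-1,0,0]]' >/dev/null
python3 -m pendant '[[0,-0.24,-0.45,0,0],[0,-0.48,-0.9,0,0],[0,-0.5,-1,0,0]]' >/dev/null
python3 -m pendant '[[0,-0.24,-0.45,0.2,0],[0,-0.44,-0.9,0.4,0],[0,-0.44,-1,0.48,0],[0,-0.44,-1.0,0.48,0],[0,-0.44,-1.0,0.48,0]]'
python3 -c "
from h import *
go(.5057,.1674,.16,96.2)
snap('wrist','w1')
X,ok,p=cloud('w1');Z=X[...,2]
k=ok&(Z>.1)&(Z<.112)&(np.hypot(X[...,0]-.505,X[...,1]-.167)<.04)
print(k.sum(),cv2.minAreaRect(X[k][:,:2].astype(np.float32)))"
```

```text
time_s: 1.7
tcp_pos: [0.5037, 0.1811, 0.16]
tcp_rot: [-0.0, -0.054, 0.999, 0.001]
wrist_force: [-0.0, 0.6, 1.0]
opening: 0.499
finger_force: 0.0
t 1.7 d [-0.005 -0.138  0.   ] twist 0.0 ang 96.2 op 0.499 F [-0.   0.6  1. ]
1049 ((0.5036094784736633, 0.16775211691856384), (0.04973844066262245, 0.011987846344709396), 5.908153057098389)
```

View pics/w1.png

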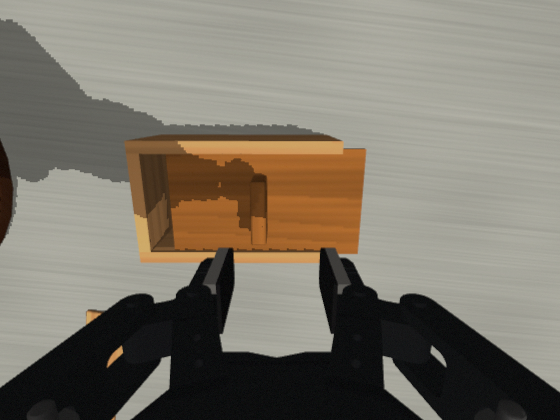

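The wrist view shows the ridge at (259,210), to the left of the jaws' midline (277), and the fingers at (218,280) and (335,280). The depth fit gives a ridge of 50x12 mm at (0.5036, 0.1678), as expected. I'll shift, descend and grip.

```bash

python3 -m pendant '[[0,0.01,-0.135,0,0],[0,0.01,-0.135,0.3,0],[0,0.01,-0.135,0.65,0],[0,0.01,-0.135,0.65,0],[0,0.01,-0.135,0.65,0]]'
python3 -m pendant '[[1,0,0,0,0],[1,0,0,0,0],[1,0,0,0,0],[1,0,0,0,0],[1,0,0,0,0]]' 40
```

```text
time_s: 2.25
tcp_pos: [0.5045, 0.1663, 0.0957]
tcp_rot: [-0.0, -0.055, 0.998, -0.0]
wrist_force: [1.2, 0.6, -0.2]
opening: 0.499
finger_force: 0.0
time_s: 2.75
tcp_pos: [0.5049, 0.1659, 0.0954]
tcp_rot: [0.0, -0.054, 0.999, 0.0]
wrist_force: [-0.4, -0.3, -0.1]
opening: -0.003
finger_force: 0.0
```

```bash

python3 -m pendant '[[1,0,0,0,0],[1,0,0,0,0],[1,0,0,0,0]]'
python3 -c "
from h import *
snap('wrist','w2');snap('scene','s2')
import cv2
a=cv2.imread('pics/w2.png');b=cv2.imread('pics/s2.png')[80:230,270:470]
b=cv2.resize(b,(560,420));cv2.imwrite('pics/c2.png',cv2.resize(np.hstack([a,b]),(800,300)))"
```

```text
time_s: 3.05
tcp_pos: [0.5047, 0.1659, 0.095]
tcp_rot: [-0.0, -0.054, 0.999, -0.0]
wrist_force: [-0.2, -0.5, 0.7]
opening: 0.002
finger_force: 0.0
```

View pics/c2.png

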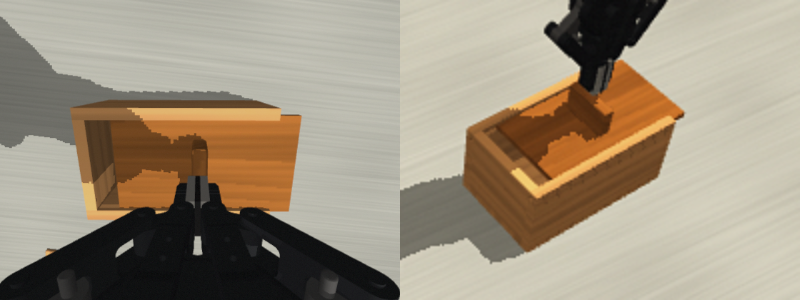

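The fingers shut without the ridge between them: in the wrist crop the ridge at (199,150) lies ahead of the finger tips at (198,185). I'll locate the fingers in 3D.

```bash
python3 - <<'E'
from h import *
for f in('w2','s2'):
    X,ok,p=cloud(f)
    dark=(p.max(-1)<75)&(p.max(-1).astype(int)-p.min(-1)<25)
    k=ok&(abs(X[...,0]-.5)<.09)&(abs(X[...,1]-.166)<.06)&(X[...,2]>.07)&(X[...,2]<.19)
    q=X[k&dark]; print(f,len(q))
    for lo in np.arange(.07,.18,.01):
        w=q[(q[:,2]>=lo)&(q[:,2]<lo+.01)]
        if len(w)>5: print(round(lo,2),len(w),np.round(np.percentile(w[:,:2],[2,50,98],axis=0),3).tolist())
    w=X[k&~dark&(X[...,2]>.1)&(X[...,2]<.11)]; print('ridge?',len(w),np.round(np.percentile(w,[2,50,98],axis=0),3).tolist())
E
```

```text
w2 17970
0.12 257 [[0.492, 0.154], [0.493, 0.165], [0.498, 0.177]]
0.13 579 [[0.492, 0.153], [0.494, 0.164], [0.499, 0.178]]
0.14 679 [[0.492, 0.152], [0.494, 0.165], [0.499, 0.178]]
0.15 766 [[0.491, 0.154], [0.495, 0.166], [0.514, 0.176]]
0.16 2668 [[0.488, 0.135], [0.493, 0.165], [0.512, 0.195]]
0.17 6421 [[0.488, 0.128], [0.496, 0.168], [0.515, 0.203]]
ridge? 874 [[0.479, 0.16, 0.102], [0.488, 0.166, 0.106], [0.499, 0.172, 0.107]]
s2 576
0.12 22 [[0.502, 0.151], [0.513, 0.158], [0.517, 0.18]]
0.13 51 [[0.502, 0.151], [0.512, 0.154], [0.518, 0.178]]
0.14 49 [[0.501, 0.151], [0.514, 0.158], [0.517, 0.178]]
0.15 32 [[0.512, 0.152], [0.516, 0.162], [0.519, 0.174]]
0.16 99 [[0.498, 0.135], [0.517, 0.161], [0.522, 0.197]]
0.17 147 [[0.498, 0.128], [0.515, 0.152], [0.522, 0.203]]
ridge? 145 [[0.483, 0.159, 0.1], [0.511, 0.164, 0.105], [0.531, 0.174, 0.108]]
```

```bash
python3 - <<'E'
from h import *
for f in('w2','s2'):
    X,ok,p=cloud(f); i=p.astype(int)
    grey=(i.max(-1)-i.min(-1)<30)
    k=ok&(abs(X[...,0]-.5)<.03)&(abs(X[...,1]-.166)<.03)&(X[...,2]>.07)&(X[...,2]<.13)&grey
    q=X[k]
    for lo in np.arange(.07,.13,.004):
        w=q[(q[:,2]>=lo)&(q[:,2]<lo+.004)]
        if len(w)>3: print(f,round(lo,3),len(w),np.round(np.percentile(w[:,:2],[2,50,98],axis=0),3).tolist())
s=env.get_obs(); print(s)
E
```

```text
w2 0.118 5 [[0.493, 0.161], [0.493, 0.165], [0.494, 0.17]]
w2 0.122 98 [[0.492, 0.155], [0.493, 0.164], [0.498, 0.171]]
w2 0.126 183 [[0.492, 0.153], [0.494, 0.165], [0.498, 0.177]]
s2 0.122 14 [[0.51, 0.155], [0.516, 0.161], [0.518, 0.177]]
s2 0.126 21 [[0.502, 0.151], [0.514, 0.16], [0.518, 0.178]]
{'time_s': 3.15, 'joint_positions': array([-0.17529296,  0.49288293, -0.27738048,  1.89961456,  0.18643557,
        0.77395988,  1.12455272]), 'joint_velocities': array([ 1.64398411e-03, -1.68812271e-03,  5.59420733e-05, -1.54414444e-03,
       -1.25187317e-03,  5.69415282e-05, -1.34320517e-03]), 'joint_efforts': array([ 5.28427525e-03, -5.47217953e+01, -2.45467991e+00, -1.89657855e+01,
        1.08856990e-02,  3.00800399e-03,  1.07921089e-04]), 'tcp_pos': array([0.50478502, 0.16587701, 0.09505725]), 'tcp_rot': array([-2.93779735e-05, -5.44249302e-02,  9.98517865e-01, -5.26056287e-06]), 'wrist_force': array([0.18294112, 0.3221977 , 0.33891838]), 'torque': array([ 0.05931396, -0.04213537,  0.02547693]), 'finger_force': 0.0, 'opening': -0.0001031893107998061}
```

Both cameras put the shut fingertips at z ≈ 0.12 with the TCP reading at 0.095. So the tips sit about 25 mm above the reported TCP, not 11 mm below it, which is an offset of about 36 mm along z; x and y agree. The fingers closed just above the ridge. I'll allow for this offset from here on: open, go down 36 mm while checking force, and grip.

```bash

python3 -m pendant '[[0,0,0,0,0],[0,0,0,0,0],[0,0,0,0,0],[0,0,0,0,0],[0,0,0,0,0]]' 40 | grep open
python3 -m pendant '[[0,0,0,0.12,0],[0,0,0,0.24,0],[0,0,0,0.36,0],[0,0,0,0.36,0]]'
python3 -m pendant '[[1,0,0,0,0],[1,0,0,0,0],[1,0,0,0,0],[1,0,0,0,0],[1,0,0,0,0]]'
```

```text
opening: 0.504
time_s: 4.05
tcp_pos: [0.5033, 0.1653, 0.0568]
tcp_rot: [-0.002, -0.055, 0.999, -0.001]
wrist_force: [-0.4, -0.3, -0.0]
opening: 0.5
finger_force: 0.0
time_s: 4.55
tcp_pos: [0.5049, 0.1661, 0.0594]
tcp_rot: [0.0, -0.054, 0.999, 0.0]
wrist_force: [0.4, 0.8, -0.1]
opening: 0.131
finger_force: 41.3
```

Gripped: the opening is 11 mm at 41 N, which matches the ridge. Now slide back 100 mm.

```bash

python3 -m pendant '[[1,0,0.2,0,0],[1,0,0.4,0,0],[1,0,0.6,0,0],[1,0,0.8,0,0],[1,0,1,0,0]]'
python3 -m pendant '[[1,0,0,0,0],[1,0,0,0,0],[1,0,0,0,0]]'
python3 -m pendant '[[0,0,0,0,0],[0,0,0,0,0],[0,0,0,0,0],[0,0,0,-0.5,0],[0,0,0,-1,0]]'
python3 -c "
from h import *
snap('top','t3')
X,ok,p=cloud('t3');Z=X[...,2]
k=ok&(Z>.1)&(Z<.108)&(abs(X[...,0]-.49)<.05)&(abs(X[...,1]-.26)<.06)
print(k.sum(),np.round(np.percentile(X[k],[2,50,98],axis=0),3).tolist())
go(.6004,-.1698,.19,96.2-90)"
```

```text
time_s: 5.05
tcp_pos: [0.4944, 0.2645, 0.0594]
tcp_rot: [0.0, -0.054, 0.999, -0.001]
wrist_force: [1.2, -3.8, 1.0]
opening: 0.128
finger_force: 41.5
time_s: 5.35
tcp_pos: [0.4944, 0.2648, 0.0594]
tcp_rot: [0.0, -0.054, 0.999, 0.0]
wrist_force: [1.0, 2.2, -0.0]
opening: 0.128
finger_force: 41.4
time_s: 5.85
tcp_pos: [0.4927, 0.2642, 0.1589]
tcp_rot: [-0.002, -0.054, 0.999, -0.001]
wrist_force: [1.0, 0.2, 0.1]
opening: 0.501
finger_force: 0.0
86 [[0.47, 0.258, 0.101], [0.481, 0.263, 0.105], [0.493, 0.27, 0.107]]
t 5.9 d [-0.56  -4.453 -0.229] twist -1.0 ang 96.2 op 0.499 F [1.4 1.6 6.2]
```

View pics/t3.png

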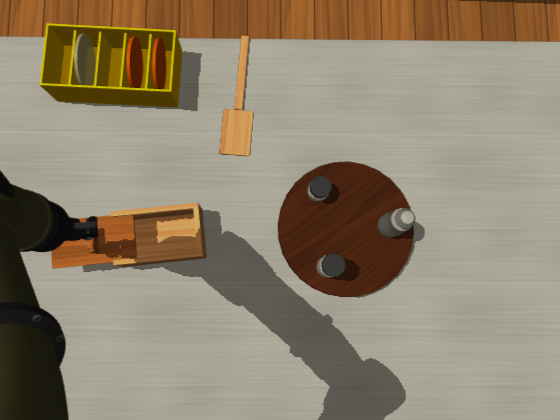

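The top view shows the ridge at (88,228) and the cover back by about 120 mm, with the box interior open from x ≈ 135 to 198. Cap positions at (319,187) and (332,265) are unchanged. The box is wide enough along y to keep the same yaw, so I'll go over to the short jar.

```bash

python3 -m pendant '[[-0.6,-0.07,-0.45,0,0],[-0.6,-0.14,-0.9,0,0],[-0.6,-0.14,-1,0,0]]' >/dev/null
python3 -m pendant '[[-0.6,-0.07,-0.45,0,0],[-0.6,-0.14,-0.9,0,0],[-0.6,-0.14,-1,0,0]]' >/dev/null
python3 -m pendant '[[-0.6,-0.07,-0.45,0,0],[-0.6,-0.14,-0.9,0,0],[-0.6,-0.14,-1,0,0]]' >/dev/null
python3 -m pendant '[[-0.6,-0.07,-0.45,0,0],[-0.6,-0.14,-0.9,0,0],[-0.6,-0.14,-1,0,0],[-0.6,-0.14,-1,0,0]]' >/dev/null
python3 -m pendant '[[-0.6,0,-0.3,0,0],[-0.6,0,-0.44,0,0],[-0.6,0,-0.44,0,0],[-0.6,0,-0.44,0,0]]'
python3 -c "
from h import *
go(.6004,-.1698,.06,96.2)
snap('wrist','w4')
X,ok,p=cloud('w4');Z=X[...,2]
k=ok&(Z>.079)&(Z<.09)&(np.hypot(X[...,0]-.6,X[...,1]+.17)<.04)
print(k.sum(),cv2.minEnclosingCircle(X[k][:,:2].astype(np.float32)),X[k][:,2].max())
k=ok&(p.max(-1)<90)&(Z>.12)&(Z<.25); print(np.percentile(X[k],[0,1,50,99],axis=0).round(3))
"
```

```text
time_s: 7.6
tcp_pos: [0.5978, -0.1681, 0.159]
tcp_rot: [-0.0, -0.055, 0.998, 0.001]
wrist_force: [-0.3, -0.0, -0.1]
opening: 0.803
finger_force: 0.0
t 7.6 d [-0.025 -0.021  0.99 ] twist 0.001 ang 96.3 op 0.803 F [-0.3 -0.  -0.1]
2093 ((0.5987905859947205, -0.1701432466506958), 0.021405236795544624) 0.08710814685097565
[[ 0.462 -0.321  0.12 ]
 [ 0.513 -0.311  0.124]
 [ 0.59  -0.203  0.24 ]
 [ 0.612 -0.105  0.25 ]]
```

View pics/w4.png

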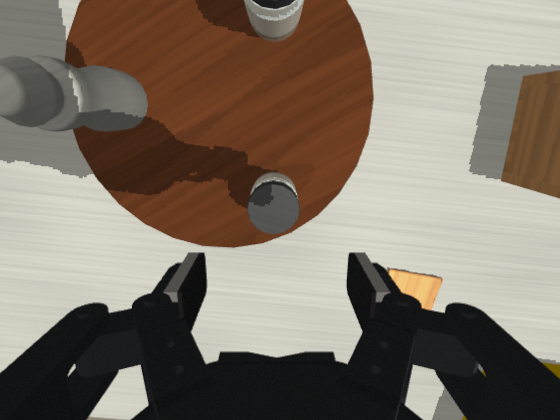

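The short jar's cap is at (273,205), within a few pixels of the jaws' midline (276). Depth puts it at (0.599, -0.170) with radius 0.0214 and top at 0.087. The tall jar is well clear at (273,15). I'll descend 140 mm in two steps, allowing for the z offset, and check before gripping.

```bash

python3 -m pendant '[[-0.6,-0.01,-0.02,0.3,0],[-0.6,-0.01,-0.02,0.6,0],[-0.6,-0.01,-0.02,0.9,0],[-0.6,-0.01,-0.02,0.9,0]]'
python3 -m pendant '[[-0.6,0,0,0.15,0],[-0.6,0,0,0.3,0],[-0.6,0,0,0.45,0],[-0.6,0,0,0.48,0],[-0.6,0,0,0.48,0]]'
python3 -m pendant '[[0.4,0,0,0,0],[0.4,0,0,0,0],[0.4,0,0,0,0],[0.4,0,0,0,0],[0.4,0,0,0,0]]' 30
```

```text
time_s: 8.05
tcp_pos: [0.5964, -0.1693, 0.0655]
tcp_rot: [-0.003, -0.056, 0.998, 0.002]
wrist_force: [-0.0, -0.1, 0.3]
opening: 0.803
finger_force: 0.0
time_s: 8.55
tcp_pos: [0.5995, -0.1711, 0.022]
tcp_rot: [0.0, -0.055, 0.998, 0.0]
wrist_force: [0.2, 0.1, -0.4]
opening: 0.801
finger_force: 0.0
time_s: 9.05
tcp_pos: [0.5999, -0.1718, 0.0225]
tcp_rot: [0.001, -0.055, 0.999, -0.0]
wrist_force: [-1.3, 1.3, 6.7]
opening: 0.497
finger_force: 30.4
```

Gripped: opening 42 mm, 30 N. Lift and look at where the jar sits.

```bash

python3 -m pendant '[[0.4,0,0,-0.15,0],[0.4,0,0,-0.45,0],[0.4,0,0,-0.8,0],[0.4,0,0,-1,0],[0.4,0,0,-1,0]]'
python3 -c "
from h import *
go(.508,.127,.1225,96.2)"
```

```text
time_s: 9.55
tcp_pos: [0.6009, -0.1724, 0.1246]
tcp_rot: [0.003, -0.054, 0.999, -0.001]
wrist_force: [0.4, 0.1, -1.6]
opening: 0.496
finger_force: 30.8
t 9.55 d [0.599 3.077 0.011] twist 0.0 ang 96.2 op 0.496 F [ 0.4  0.1 -1.6]
```

```bash

python3 -m pendant '[[0.4,0.05,0.25,0,0],[0.4,0.12,0.6,0,0],[0.4,0.2,1,0,0]]' >/dev/null
python3 -m pendant '[[0.4,0.07,0.35,0,0],[0.4,0.14,0.7,0,0],[0.4,0.2,1,0,0]]' >/dev/null
python3 -m pendant '[[0.4,0.07,0.35,0,0],[0.4,0.14,0.7,0,0],[0.4,0.2,0.95,0,0],[0.4,0.2,1,0,0],[0.4,0.2,1,0,0]]'
python3 -c "
from h import *
go(.508,.127,.1225,96.2)
snap('scene','s5');snap('wrist','w5')
a=cv2.imread('pics/w5.png');b=cv2.resize(cv2.imread('pics/s5.png')[60:240,250:490],(560,420))
cv2.imwrite('pics/c5.png',cv2.resize(np.hstack([a,b]),(800,300)))
for f in('s5','w5'):
    X,ok,p=cloud(f);Z=X[...,2]
    k=ok&(Z>.0785)&(Z<.085)&(abs(X[...,0]-.507)<.065)&(abs(X[...,1]-.14)<.1)
    q=X[k]; th=np.radians(6.2); c=np.array([.507,.147]); L=(q[:,:2]-c)@np.array([[np.cos(th),-np.sin(th)],[np.sin(th),np.cos(th)]])
    print(f,k.sum(),np.percentile(L,[1,50,99],axis=0).round(4).tolist())
"
```

```text
time_s: 10.65
tcp_pos: [0.5062, 0.1205, 0.1204]
tcp_rot: [-0.001, -0.055, 0.998, -0.0]
wrist_force: [-0.0, -0.7, -0.8]
opening: 0.495
finger_force: 30.9
t 10.65 d [-0.025  0.063 -0.021] twist 0.002 ang 96.4 op 0.495 F [-0.  -0.7 -0.8]
s5 820 [[-0.0507, -0.0853], [0.0424, -0.0404], [0.0538, 0.0838]]
w5 6290 [[-0.0529, -0.083], [-0.0451, -0.0097], [0.0505, 0.0851]]
```

View pics/c5.png

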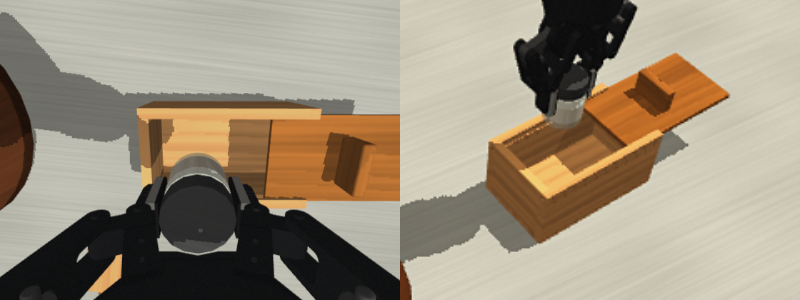

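The wrist crop shows the jar at (197,210), upright between the pads over the open cavity (150–265 columns), with the ridge off to the right at (352,165). The rim fit confirms the box centre (0.507, 0.147) to about 1.5 mm. I'll lower it in.

```bash

python3 -m pendant '[[0.4,-0.02,0.06,0,0],[0.4,-0.02,0.06,0.25,0],[0.4,-0.02,0.06,0.5,0],[0.4,-0.02,0.06,0.75,0],[0.4,-0.02,0.06,0.9,0]]'
python3 -m pendant '[[0.4,0,0,0.06,0],[0.4,0,0,0.12,0],[0.4,0,0,0.18,0],[0.4,0,0,0.24,0],[0.4,0,0,0.24,0]]'
```

```text
time_s: 11.25
tcp_pos: [0.5079, 0.125, 0.0293]
tcp_rot: [-0.001, -0.054, 0.999, -0.0]
wrist_force: [-0.6, -0.2, -1.1]
opening: 0.499
finger_force: 30.9
time_s: 11.75
tcp_pos: [0.5082, 0.1264, 0.0069]
tcp_rot: [0.0, -0.055, 0.999, 0.0]
wrist_force: [-0.3, 2.2, -0.7]
opening: 0.497
finger_force: 32.0
```

```bash

python3 -m pendant '[[0.4,0,0,0.015,0],[0.4,0,0,0.03,0],[0.4,0,0,0.045,0],[0.4,0,0,0.045,0]]'
python3 -m pendant '[[0.4,0,0,0.01,0],[0.4,0,0,0.02,0],[0.4,0,0,0.02,0]]'
```

```text
time_s: 12.15
tcp_pos: [0.5087, 0.1276, 0.0028]
tcp_rot: [0.001, -0.055, 0.998, 0.001]
wrist_force: [0.6, 6.4, -1.6]
opening: 0.497
finger_force: 33.5
time_s: 12.45
tcp_pos: [0.509, 0.1281, 0.001]
tcp_rot: [0.001, -0.055, 0.998, 0.001]
wrist_force: [0.2, 7.7, -0.8]
opening: 0.498
finger_force: 33.6
```

A +y force of 7.7 N built up during the descent. The finger linkage, which is wider above the pads, must be touching the -y wall's top. The cover side gives easily, so I'll shift +8 mm and then finish lowering.

```bash

python3 -m pendant '[[0.4,0,0.03,0,0],[0.4,0,0.06,0,0],[0.4,0,0.08,0,0],[0.4,0,0.08,0,0]]'
python3 -m pendant '[[0.4,0,0,0.01,0],[0.4,0,0,0.02,0],[0.4,0,0,0.02,0]]'
```

```text
time_s: 12.85
tcp_pos: [0.5071, 0.1339, 0.0005]
tcp_rot: [-0.0, -0.054, 0.999, -0.0]
wrist_force: [0.6, 0.8, -0.4]
opening: 0.497
finger_force: 33.5
time_s: 13.15
tcp_pos: [0.5071, 0.134, 0.0004]
tcp_rot: [0.0, -0.054, 0.999, -0.0]
wrist_force: [-6.1, -1.1, 22.3]
opening: 0.495
finger_force: 35.6
```

The floor is reached (22 N upward, z as predicted). Relax by 1 mm, open a little, then withdraw.

```bash

python3 -m pendant '[[0.4,0,0,-0.015,0],[-0.15,0,0,-0.015,0],[-0.15,0,0,-0.015,0],[-0.15,0,0,-0.015,0],[-0.15,0,0,-0.015,0]]'
python3 -m pendant '[[-0.15,0,0,-0.1,0],[-0.15,0,0,-0.2,0],[-0.15,0,0,-0.4,0],[-0.15,0,0,-0.7,0],[-0.15,0,0,-1,0]]'
python3 -m pendant '[[0,-0.2,0,-0.3,0],[0,-0.6,0,-0.3,0],[0,-1,0,-0.3,0]]'
python3 -c "
from h import *
snap('scene','s6');snap('top','t6')
a=cv2.resize(cv2.imread('pics/t6.png')[150:330,20:260],(560,420));b=cv2.resize(cv2.imread('pics/s6.png')[60:240,250:490],(560,420))
cv2.imwrite('pics/c6.png',cv2.resize(np.hstack([a,b]),(800,300)))
for f in('s6','t6'):
    X,ok,p=cloud(f);Z=X[...,2]
    k=ok&(Z>.1)&(Z<.108)&(abs(X[...,0]-.49)<.05)&(abs(X[...,1]-.27)<.04); print('ridge',k.sum(),np.round(np.percentile(X[k],[2,50,98],axis=0),3).tolist())
    k=ok&(Z>.057)&(Z<.068)&(np.hypot(X[...,0]-.507,X[...,1]-.134)<.033)&(p.max(-1)<90); print('cap',k.sum(),np.round(np.percentile(X[k],[2,50,98],axis=0),3).tolist())
"
```

```text
time_s: 13.65
tcp_pos: [0.5073, 0.1335, -0.0001]
tcp_rot: [-0.0, -0.054, 0.999, -0.0]
wrist_force: [-0.5, -1.7, 0.5]
opening: 0.577
finger_force: 0.0
time_s: 14.15
tcp_pos: [0.507, 0.1343, 0.1018]
tcp_rot: [-0.0, -0.055, 0.999, 0.0]
wrist_force: [0.3, 0.8, 0.6]
opening: 0.571
finger_force: 0.0
time_s: 14.45
tcp_pos: [0.6083, 0.1455, 0.1333]
tcp_rot: [0.002, -0.055, 0.998, 0.001]
wrist_force: [0.7, 0.9, 0.3]
opening: 0.504
finger_force: 0.0Traceback (most recent call last):
  File "<string>", line 8, in <module>
    k=ok&(Z>.1)&(Z<.108)&(abs(X[...,0]-.49)<.05)&(abs(X[...,1]-.27)<.04); print('ridge',k.sum(),np.round(np.percentile(X[k],[2,50,98],axis=0),3).tolist())
                                                                                                         ~~~~~~~~~~~~~^^^^^^^^^^^^^^^^^^^^^^^
    return _quantile_unchecked(
        a, q, axis, out, overwrite_input, method, keepdims, weights)
    return _ureduce(a,
                    func=_quantile_ureduce_func,
    ...<5 lines>...
                    overwrite_input=overwrite_input,
                    method=method)
    r = func(a, **kwargs)
    result = _quantile(arr,
                       quantiles=q,
    ...<2 lines>...
                       out=out,
                       weights=wgt)
    slices_having_nans = np.isnan(arr[-1, ...])
                                  ~~~^^^^^^^^^
IndexError: index -1 is out of bounds for axis 0 with size 0
```

View pics/c6.png

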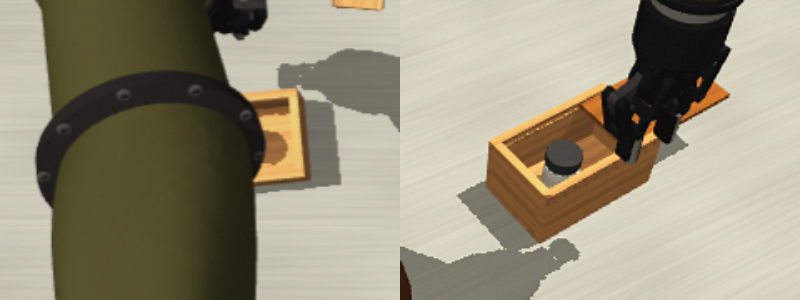

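The scene crop shows the jar standing upright in the open box, cap at (564,155); the hand hides the ridge. I'll go above the ridge and measure it with the wrist camera.

```bash

python3 -m pendant '[[0,0.3,0.3,-0.2,0],[0,0.6,0.6,-0.2,0],[0,0.95,0.95,-0.2,0],[0,1,1,-0.2,0],[0,1,1,-0.2,0]]' | grep tcp_pos
python3 -c "
from h import *
snap('wrist','w7')
X,ok,p=cloud('w7');Z=X[...,2]
k=ok&(Z>.1)&(Z<.112)&(abs(X[...,0]-.493)<.06)&(abs(X[...,1]-.27)<.05); r=cv2.minAreaRect(X[k][:,:2].astype(np.float32));print(k.sum(),r)
go(*r[0],.0595,96.2)"
```

```text
tcp_pos: [0.4946, 0.2351, 0.1511]
1098 ((0.4930112063884735, 0.2651258707046509), (0.0498485304415226, 0.012254969216883183), 6.027939319610596)
t 15.1 d [-0.003  0.318  0.914] twist 0.001 ang 96.3 op 0.5 F [0.9 0.8 0.6]
```

```bash

python3 -m pendant '[[0,0,0.3,0,0],[0,0,0.31,0.25,0],[0,0,0.31,0.6,0],[0,0,0.31,0.91,0],[0,0,0.31,0.91,0]]'
python3 -m pendant '[[1,0,0,0,0],[1,0,0,0,0],[1,0,0,0,0],[1,0,0,0,0],[1,0,0,0,0]]' 40
```

```text
time_s: 15.6
tcp_pos: [0.492, 0.2611, 0.0556]
tcp_rot: [-0.003, -0.053, 0.999, -0.002]
wrist_force: [-1.0, 0.1, 0.7]
opening: 0.501
finger_force: 0.0
time_s: 16.1
tcp_pos: [0.4945, 0.2644, 0.0608]
tcp_rot: [0.002, -0.054, 0.999, 0.0]
wrist_force: [0.6, -1.5, 6.9]
opening: 0.134
finger_force: 42.3
```

```bash

python3 -m pendant '[[1,0,-0.2,0,0],[1,0,-0.4,0,0],[1,0,-0.6,0,0],[1,0,-0.8,0,0],[1,0,-1,0,0]]'
python3 -m pendant '[[1,0,-0.06,0,0],[1,0,-0.12,0,0],[1,0,-0.16,0,0],[1,0,-0.19,0,0],[1,0,-0.19,0,0]]'
```

```text
time_s: 16.6
tcp_pos: [0.5051, 0.166, 0.0608]
tcp_rot: [0.002, -0.055, 0.998, 0.001]
wrist_force: [-0.4, 3.4, 6.8]
opening: 0.133
finger_force: 42.3
time_s: 17.1
tcp_pos: [0.507, 0.1481, 0.0608]
tcp_rot: [0.002, -0.055, 0.998, 0.002]
wrist_force: [-0.9, 4.6, 7.3]
opening: 0.132
finger_force: 42.3
```

```bash

python3 -m pendant '[[1,0,-0.02,0,0],[1,0,-0.04,0,0],[1,0,-0.04,0,0]]'
```

```text
time_s: 17.4
tcp_pos: [0.507, 0.1481, 0.0608]
tcp_rot: [0.002, -0.056, 0.998, 0.004]
wrist_force: [-2.2, 14.7, 4.8]
opening: 0.128
finger_force: 42.2
```

The force rises with no movement, so the cover is at its stop. Release, withdraw and check.

```bash

python3 -m pendant '[[1,0,0.03,0,0],[0,0,0.03,0,0],[0,0,0.03,0,0],[0,0,0.03,0,0],[0,0,0.03,0,0]]' | grep -E 'force|open'
python3 -m pendant '[[0,0,0,-0.25,0],[0,0,0,-0.6,0],[0,0,0,-1,0],[0,0,0,-1,0]]' | grep pos
python3 -m pendant '[[0,0.3,0.3,-0.3,0],[0,0.6,0.6,-0.5,0],[0,1,1,-0.5,0],[0,1,1,-0.5,0],[0,1,1,-0.5,0]]'
python3 -c "
from h import *
snap('scene','s8')
X,ok,p=cloud('s8');Z=X[...,2]
k=ok&(Z>.1)&(Z<.112)&(abs(X[...,0]-.505)<.06)&(abs(X[...,1]-.15)<.05); print(cv2.minAreaRect(X[k][:,:2].astype(np.float32)))
k=ok&(Z>.124)&(Z<.136)&(np.hypot(X[...,0]-.446,X[...,1]+.186)<.06); print(cv2.minEnclosingCircle(X[k][:,:2].astype(np.float32)))"
```

```text
wrist_force: [0.4, 0.4, 0.4]
opening: 0.497
finger_force: 0.0
tcp_pos: [0.5088, 0.1458, 0.1638]
time_s: 18.8
tcp_pos: [0.3946, 0.2342, 0.209]
tcp_rot: [0.0, -0.056, 0.998, -0.0]
wrist_force: [0.5, 0.4, -0.2]
opening: 0.503
finger_force: 0.0
((0.5090211033821106, 0.14611724019050598), (0.05163167044520378, 0.013531078584492207), 8.30282211303711)
((0.44631293416023254, -0.18709717690944672), 0.022806480526924133)
```

View pics/s8.png

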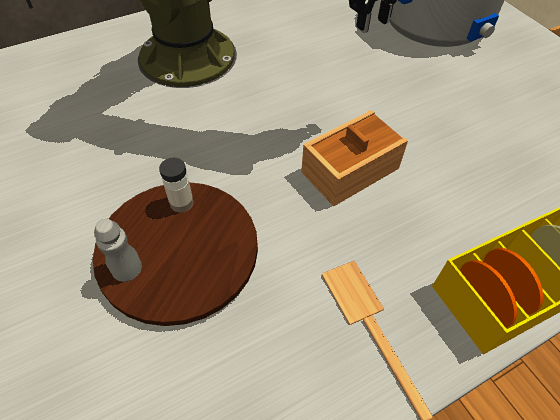

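The cover is fully shut with its ridge at (356,138), centred on the box. The tall jar stands unmoved at (176,185), and the arm is clear.

```bash
python3 -c "
from rig import env
print(env.sign_off())"
```

```text
the job is handed in; nothing more can be done
None
```

The short jar was set down upright in the box and the cover slid fully shut over it; the tall jar was not moved, and the job was handed in at about 19 s (the hand-in returned no verdict).

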